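# Raise the basket's bail and hang it to drip

## Task

Take the small round basket out of the ultrasonic cleaner and hang it up to drip: fold its wire bail upright while the basket still sits in its hole, lift it straight out by the bail, and hang it on the twin hook over the drip tray with the bail wire right down in the bends of both hooks, its weight set down on them before you let go. The hooks' height and reach were set by hand, so feel for them gently; keep the basket level, don't press or jam it against the hooks or the cleaner, and leave everything else where it is.

Things in the scene. Friction and masses are not known exactly. Their poses are not given: they have to be found in the camera images.
- cleaner: Ultrasonic cleaner, fixed: stainless box 210 (x) by 240 (y) mm, its flat cover 130 mm above the table, control panel on its -x face. Origin at the centre of its underside, z up. A small amber bottle (45 mm tall) stands on the cover near the corner at (+70, +91) mm.
- cover_hole (a point): Centre of the round hole (89 mm across) in the cleaner's cover, at the cover's top face. The basket sits in it, about 3 mm of play all round; the way out is straight up by 56 mm or more.
- basket: Round steel basket holding boards, 0.27 to 0.43 kg in all, 58.5 mm tall, 82 mm across, with a flange 98 mm across at the top; the flange's underside, 56 mm above the origin, rests on the cover. Origin at the centre of its underside, z up. The wire bail swings on two ears at y = +-48 mm about an axis along the basket's y, 68.5 mm above the origin (12.5 mm above the cover).
- bail (a joint): Swing of the bail: 0 = folded down level, pointing to the basket's -x; 1.571 = upright; 3.14 = folded down level to +x. It swings with very little friction (about 0.006 N m) and falls back if let go short of upright.
- bail_grip (a point): Centre of the black grip sleeve (12 mm diameter, 36 mm long, lying along the basket's y) in the middle of the bail's straight top bar, 85 mm from the swing axis. From 18 to 38 mm either side of its centre the bar is bare 4.4 mm wire. Folded down, the sleeve's centre is about 12 mm above the cover. It is a roller: pinched across its 12 mm it stays in the pads while the bail turns in it.
- stand: Drip stand, fixed: flat steel tray 230 (x) by 170 (y) mm, 18 mm high, origin at the centre of its underside, z up. The post at its +x end carries the twin hook, which points to the stand's -x and lies along the stand's y = 0. A small brass nozzle (32 mm tall) stands in the tray near the corner at (-85, +58) mm.
- post_top (a point): Top of the stand's 12 mm post, at (+85, -18, 242) mm from the stand's origin. A boss head on it clamps the rod of the twin hook. Height and reach are set by hand, differ each time and are NOT measured: the two bends lie 125 to 145 mm in front of the post (stand x -60 to -40 mm) and 185 to 215 mm above the table (wire centre line). Look or feel for them. The hook is rigid; over 20 N on it is too hard.
- tray_floor (a point): Point on the tray's floor under the usual place of the bends. The twin hook above it: two parallel arms of 6 mm round steel, at stand y = -28 and +28 mm, joined by a cross bar 92 mm behind (+x of) the bends. From the bar each arm runs level, 10 mm above the bend, to 24 mm behind the bend, slopes down to the bend, then turns up to a tip 11 mm in front of it and 25 mm above it.
Mind the look-alikes: they are no part of the job. Of the things that look like the basket, the larger one is meant.

How it is judged:
By the outcome, as a careful person would: the job done as asked, in the order asked, and still so for the second after the job is handed in, with the robot touching nothing.
It also fails if it takes over 72 s, if anything falls off the work surface, if the arm or the gripper's body presses on something with over 40 N, if the wrist force passes 120 N, or if a joint passes its speed limit or range.

## Robot

A 6-joint arm with a two-finger parallel gripper is mounted at the origin on the work surface. World frame = base frame: x ahead of the robot, y to its left, z up, the work surface at z = 0. Lengths are in m, angles in degrees, forces in N, time in s.
With the tool pointing down it reaches from about 0.375 to 0.9 m from the base axis. Payload 3.1 kg.
Tool frame: the origin (TCP) lies at the very end of the fingers, on their centre line; the grasp point (between the pads) lies 19 mm behind it; z points along the fingers, y is the direction in which the jaws open and shut (so a half turn about z gives the same grasp; the last joint's range is limited). The gripper opens to 87 mm and grips with 3 to 60 N. Pads are 19 mm wide; open, the fingers measure 117 mm over their backs; the gripper's body (75 mm by 190 mm) begins 51 mm behind the grasp point.
Start: joints at [-78.581, 30.224, 82.088, -0, 67.689, -10.227], TCP at [0.231, -0.581, 0.223] pointing down, gripper open.
Joint ranges: [-176.69, 176.69], [-43.24, 126.21], [12.49, 139.97], [-82, 262], [0, 151.66], [-163.58, 163.58]. Speed limits (degrees/s): [159.86, 159.86, 180, 180, 180, 180].

## Interface

Orientations are given as a 3x3 rotation matrix whose columns are the frame's x, y, z axes.
In Python, from rig import read_state, capture, hand_in gives the robot as it stands. The module is installed in compiled form; this text tells all that it offers.
- The arm moves only by the tool move_arm, never from a script. Its arguments are lists of equal length, an entry for each row: "linear": the shift along the tool's x, y, z in cm, a list of three; "angular": the turn, a rotation vector about the tool's x, y, z in rad, a list of three; "fingers": the gripper command: -1 is fully open, 1 is shut, values between are in proportion. In form: {"linear": [[tx, ty, tz], ...], "angular": [[wx, wy, wz], ...], "fingers": [fingers, ...]}. A call has 1 to 12 rows; each row is the pose to reach, as a shift and turn from the pose measured when the call began, along the tool's axes at that moment; what a row does not reach only later rows make up. A row lasts 1/12 s, in which the tool goes at most 41.7 mm and 7.16 degrees, less where a joint would pass 70% of its speed; a pose out of reach is approached as far as the arm can. A call with a gripper value outside its range is refused whole. The fingers move at their own pace and stop on an object; the grip force is fixed at half the most. Time passes only in rows, so rows that repeat a pose let the fingers close. It gives the time, the measured TCP pose, the force and the opening at its end, in the units of the state.
- read_state(): the state, without advancing time (a new reading comes with each control period).
- capture(name): name is "scene" or "top"; returns a dict with "color" (420x560x3 uint8, red, green, blue), "fx", "fy", "cx", "cy" (pixels), "view" (4x4, takes a point from world to camera coordinates). Camera axes: x right, y down, z forward; pixel columns grow to the right and rows downward; lengths in m; the calibration is good to about 2 mm. A picture is of the moment at which its call begins. There is no depth.
- hand_in(): hands the job in, once; it reports no verdict.
The state is a dict: "time_s": time; "joint_positions": joint angles; "qvel": joint speeds; "tau": joint torques, N m; "position": TCP position; "tcp_rot": TCP orientation; "force": force on the tool from outside, world axes, zero at the start; "moment": the same for the moment, N m; "opening": opening from 0.0 (shut) to 1.0 (fully open).
Only numpy, scipy, OpenCV 4.12 (cv2) and the standard library are available. Lean on these libraries where they do the work, as an engineer would, in place of code of your own. Each camera call takes 0.05 s, during which the arm holds its last target. There are 200 camera calls.

## Working session

There is one attempt and no reset: what is moved stays moved. The work goes in short steps, Python scripts to look and compute and a tool call to move; the robot and the scene stay as the last step left them, time stands still between calls to the robot, and variables do not carry over. Pictures are saved under pics/ and viewed, about 8 in all and at most 12, crops included, and the job is handed in when it is done.

Besides the shell and the picture viewer there is one more tool, called after "Request:" in YAML: its name, and indented under it one key for each argument. move_arm: Moves the arm, as the interface text tells. Its arguments: {"type":"object","properties":{"linear":{"type":"array"},"angular":{"type":"array"},"fingers":{"type":"array"}},"required":["linear","angular","fingers"]}

```bash
mkdir -p pics; cat > h.py <<'E'
import numpy as np, cv2
from rig import read_state, capture, hand_in
def cam(n):
    c=capture(n); return c
def save(c,name,crop=None,s=1):
    im=c["color"][:,:,::-1]
    if crop: x0,y0,x1,y1=crop; im=im[y0:y1,x0:x1]
    if s!=1: im=cv2.resize(im,None,fx=s,fy=s,interpolation=cv2.INTER_CUBIC)
    cv2.imwrite("pics/"+name,im)
def ray(c,u,v):
    V=np.array(c["view"]); R,t=V[:3,:3],V[:3,3]
    d=R.T@np.array([(u-c["cx"])/c["fx"],(v-c["cy"])/c["fy"],1]); return -R.T@t,d
def onz(c,u,v,z):
    o,d=ray(c,u,v); return o+d*(z-o[2])/d[2]
def tri(c1,p1,c2,p2):
    o1,d1=ray(c1,*p1);o2,d2=ray(c2,*p2)
    d1/=np.linalg.norm(d1);d2/=np.linalg.norm(d2)
    s=np.linalg.lstsq(np.c_[d1,-d2],o2-o1,rcond=None)[0]
    a=o1+s[0]*d1;b=o2+s[1]*d2; return (a+b)/2,np.linalg.norm(a-b)
def proj(c,P):
    V=np.array(c["view"]); q=V[:3,:3]@np.array(P)+V[:3,3]
    return np.array([c["fx"]*q[0]/q[2]+c["cx"],c["fy"]*q[1]/q[2]+c["cy"]])
E
python3 - <<'E'
from h import *
a=cam("scene");b=cam("top")
import pickle;pickle.dump((a,b),open("first.pkl","wb"))
save(a,"s0.png",s=1.42);save(b,"t0.png",s=1.42)
for c in(a,b):print(c["fx"],c["cx"],c["cy"],ray(c,280,210))
s=read_state();print(s["tcp_rot"],s["position"],s["force"])
E
```

```text
490.4666293211047 268.0388572963122 213.11859666403294 (array([1.25925442, 0.60431038, 0.9225712 ]), array([-0.53308179, -0.52818462, -0.6614227 ]))
392.4085807868758 276.0744069806348 211.07403180538972 (array([ 0.49199039, -0.00857421,  1.01880117]), array([ 0.16937602, -0.0150461 , -0.98549122]))
[[ 9.29473877e-01  3.68887737e-01 -3.85811417e-04]
 [ 3.68887774e-01 -9.29471970e-01  1.91486716e-03]
 [ 3.47770114e-04 -1.92214012e-03 -9.99998092e-01]] [ 0.23043197 -0.58026214  0.22166416] [-0.51219482  0.34887979 -0.1675011 ]
```

View pics/s0.png

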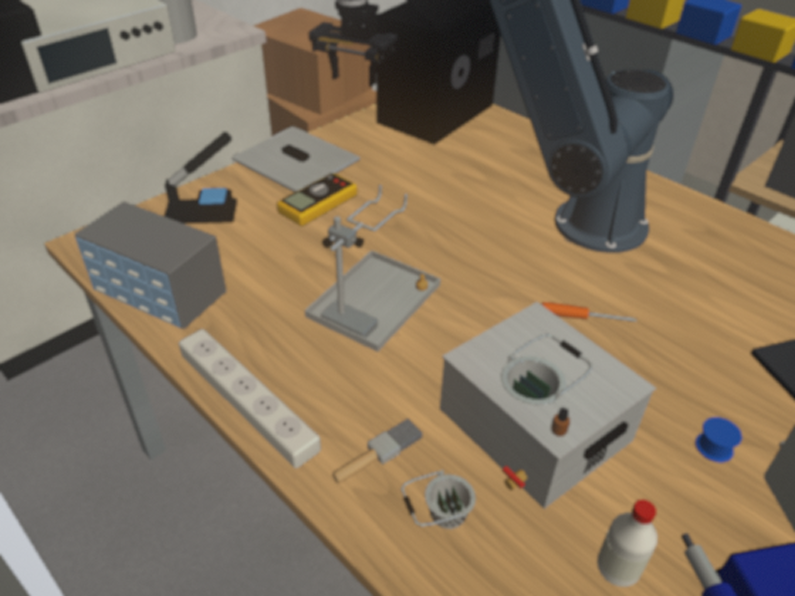

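View pics/t0.png

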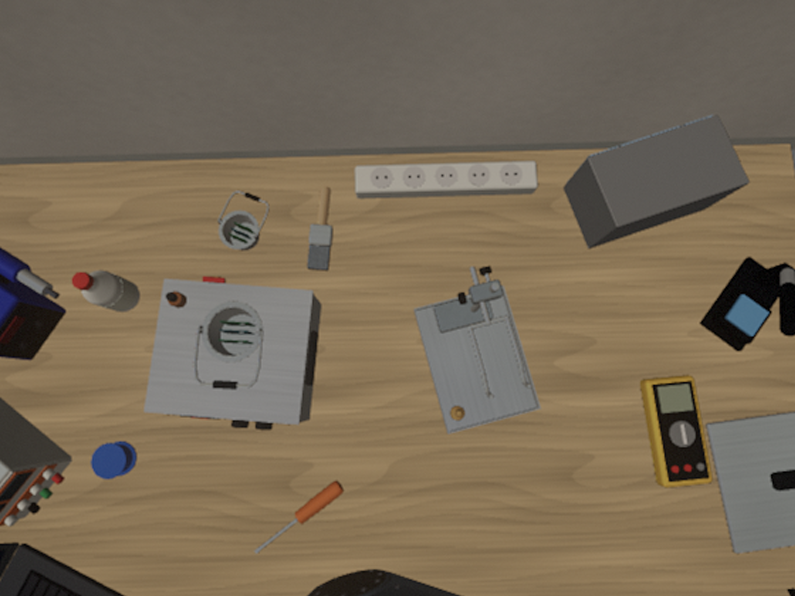

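Candidates for the basket (zoomed picture pixels): the one in the cleaner, scene (530,378) / top (235,332), and a smaller one on the table, scene (448,500) / top (240,232). I choose the one in the cleaner: it is larger, sits in the hole, and its bail is folded towards -x. Next is one close composite crop.

```bash
python3 - <<'E'
from h import *
import pickle
a,b=pickle.load(open("first.pkl","rb"))
def tile(c,x,y,w,h,s):return cv2.resize(c["color"][y:y+h,x:x+w,::-1],None,fx=s,fy=s,interpolation=cv2.INTER_CUBIC)
# each tile 400x300
T=np.vstack([np.hstack([tile(b,100,195,133,100,3),tile(a,340,220,133,100,3)]),np.hstack([tile(b,285,185,133,100,3),tile(a,205,115,133,100,3)])])
cv2.imwrite("pics/c1.png",T);print(T.shape)
# sleeve by dark mask
for c,box in((b,(145,262,172,280)),(a,(388,236,414,255))):
    x0,y0,x1,y1=box;g=c["color"][y0:y1,x0:x1].max(2);v,u=np.nonzero(g<60)
    print(len(u),u.mean()+x0,v.mean()+y0,u.min()+x0,u.max()+x0,v.min()+y0,v.max()+y0,np.polyfit(u,v,1))
E
```

```text
(600, 798, 3)
69 157.81159420289856 270.5507246376812 150 166 268 273 [0.03204372 8.14019353]
29 401.3103448275862 245.41379310344828 396 407 242 249 [0.64432381 0.83762096]
```

View pics/c1.png

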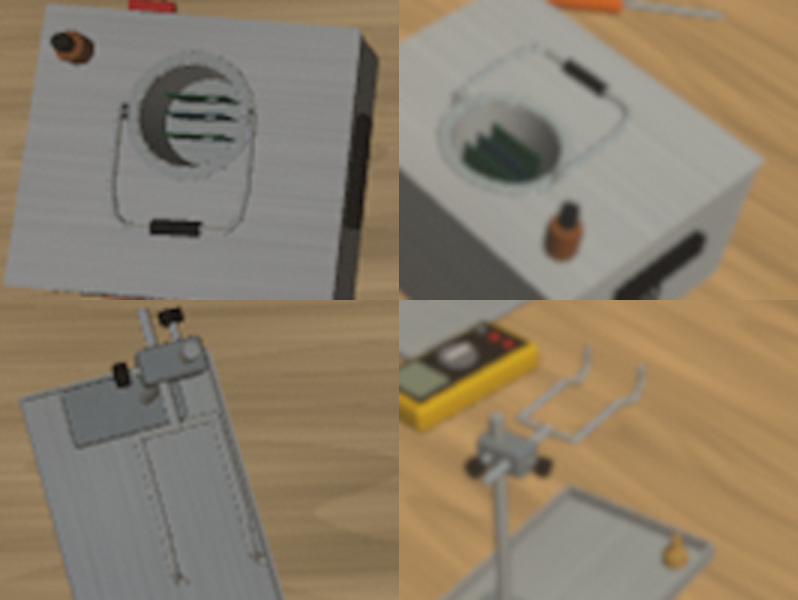

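The composite shows the larger basket in the cleaner's hole with its bail folded towards -x; the sleeve is at top (157.8,270.6) and scene (401.3,245.4). The twin hook's tips are at top (345,278) and (372,272), and scene (286,137) and (268,131). Now I triangulate these.

```bash
python3 - <<'E'
from h import *
import pickle
np.set_printoptions(precision=4,suppress=True)
a,b=pickle.load(open("first.pkl","rb"))
print("sleeve",tri(b,(157.8,270.55),a,(401.3,245.4)), onz(b,157.8,270.55,.142),onz(a,401.3,245.4,.142))
e1,e2=onz(b,141.3,232.3,.1425),onz(b,183.3,232.7,.1425);print("ears",e1,e2,(e1+e2)/2,np.linalg.norm(e1-e2))
P={"tipL":((345,278.3),(285.7,137.3)),"tipR":((372.3,271.7),(267.7,131)),"barL":((332.7,230.7),(264.3,161.7)),"barR":((358.3,223.3),(245.3,154.3))}
Q={k:tri(b,p,a,q) for k,(p,q) in P.items()}
for k in Q:print(k,*Q[k])
L=[Q[k][0] for k in("tipL","tipR","barL","barR")]
print(np.linalg.norm(L[0]-L[1]),np.linalg.norm(L[2]-L[3]))
# rim: outer flange ellipse
# stand tray corners
import itertools
for n,u,v in(("c+x",292,219),("c",358,200),("c",378,286),("c",315,303)):print(n,onz(b,u,v,.018))
# cleaner cover corners from crop
for u,v in((115.3,197),(220,205.3),(101.7,290),(211,296)):print("cov",onz(b,u,v,.130))
for s in(17,18):pass
print("small scale px/m top at .14",b["fx"]/(1.0188-.14))
E
```

```text
sleeve (array([0.5151, 0.2513, 0.1421]), np.float64(0.001648689586428608)) [0.5146 0.252  0.142 ] [0.5157 0.2507 0.142 ]
ears [0.6006 0.2907 0.1425] [0.5971 0.1965 0.1425] [0.5989 0.2436 0.1425] 0.09429101335183981
tipL [ 0.4869 -0.1466  0.224 ] 0.000839999610572976
tipR [ 0.4983 -0.2024  0.2221] 0.0007764874088491456
barL [ 0.5835 -0.1278  0.2048] 0.004549916212319762
barR [ 0.5978 -0.1824  0.2059] 0.003426978035233134
0.05702358720217037 0.05639761703081257
c+x [ 0.6396 -0.0541  0.018 ]
c [ 0.6846 -0.2273  0.018 ]
c [ 0.4639 -0.2635  0.018 ]
c [ 0.4268 -0.1039  0.018 ]
cov [0.686  0.3574 0.13  ]
cov [0.6596 0.1156 0.13  ]
cov [0.4757 0.3792 0.13  ]
cov [0.4558 0.1365 0.13  ]
small scale px/m top at .14 446.5277432713653
```

Measurements fit the description: sleeve z 0.142, ears 94 mm apart, hook arms 57 mm apart, bend z about 0.197, stand yaw about 11.5°. Now I go up and across towards the sleeve with the jaws half closed.

Request:
move_arm:
  linear:
    - [0,0,-4]
    - [0,0,-8]
    - [0,0,-10]
    - [4,-4,-10]
    - [8,-8,-10]
    - [11,-11,-10]
    - [14,-14,-10]
    - [17,-17.5,-10]
    - [20,-21,-10]
    - [23,-25,-10]
    - [26,-28.5,-10]
    - [29,-32,-10]
  angular:
    - [0,0,0]
    - [0,0,0]
    - [0,0,-0.1]
    - [0,0,-0.2]
    - [0,0,-0.3]
    - [0,0,-0.42]
    - [0,0,-0.54]
    - [0,0,-0.66]
    - [0,0,-0.78]
    - [0,0,-0.9]
    - [0,0,-1.02]
    - [0,0,-1.131]
  fingers: [0.3,0.3,0.3,0.3,0.3,0.3,0.3,0.3,0.3,0.3,0.3,0.3]

```text
time_s: 1.1
position: [0.3637, -0.2281, 0.322]
tcp_rot: [[0.057, 0.998, -0.001], [0.998, -0.057, 0.003], [0.003, -0.001, -1.0]]
force: [0.6, -0.2, 0.6]
opening: 0.355
```

Request:
move_arm:
  linear:
    - [4,1,0]
    - [8,2,0]
    - [12,3,0]
    - [16,4,0]
    - [20,5.1,0]
    - [24,6.1,0]
    - [28,7.1,0]
    - [32,8.1,0]
    - [36,9.1,0]
    - [40,10.2,2]
    - [44.5,11.3,4]
    - [48.7,12.4,7]
  angular:
    - [0,0,0]
    - [0,0,0]
    - [0,0,0]
    - [0,0,0]
    - [0,0,0]
    - [0,0,0]
    - [0,0,0]
    - [0,0,0]
    - [0,0,0]
    - [0,0,0]
    - [0,0,0]
    - [0,0,0]
  fingers: [0.3,0.3,0.3,0.3,0.3,0.3,0.3,0.3,0.3,0.3,0.3,0.3]

```text
time_s: 2.1
position: [0.5098, 0.2345, 0.2662]
tcp_rot: [[0.056, 0.998, 0.002], [0.998, -0.056, 0.003], [0.003, 0.002, -1.0]]
force: [0.6, -1.0, -0.0]
opening: 0.352
```

Request:
move_arm:
  linear:
    - [0,0,0]
    - [0,0,0]
    - [0,0,0]
  angular:
    - [0,0,0]
    - [0,0,0]
    - [0,0,0]
  fingers: [0.3,0.3,0.3]

```text
time_s: 2.35
position: [0.5093, 0.2341, 0.2658]
tcp_rot: [[0.055, 0.998, 0.001], [0.998, -0.055, 0.002], [0.002, 0.001, -1.0]]
force: [-0.3, -0.7, 0.7]
opening: 0.346
```

Request:
move_arm:
  linear:
    - [1.8,0.5,2]
    - [1.8,0.5,4]
    - [1.8,0.5,6]
    - [1.8,0.5,8]
    - [1.8,0.5,9]
    - [1.8,0.5,9.5]
    - [1.8,0.5,9.5]
    - [1.8,0.5,9.5]
  angular:
    - [0,0,0]
    - [0,0,0]
    - [0,0,0]
    - [0,0,0]
    - [0,0,0]
    - [0,0,0]
    - [0,0,0]
    - [0,0,0]
  fingers: [0.3,0.3,0.3,0.3,0.3,0.3,0.3,0.3]

```text
time_s: 3.02
position: [0.5162, 0.2516, 0.172]
tcp_rot: [[0.056, 0.998, 0.002], [0.998, -0.056, 0.003], [0.003, 0.002, -1.0]]
force: [0.0, -0.4, -0.3]
opening: 0.347
```

```bash
python3 - <<'E'
from h import *
a=cam("scene");b=cam("top")
def tile(c,x,y,w,h,s):return cv2.resize(c["color"][y:y+h,x:x+w,::-1],None,fx=s,fy=s,interpolation=cv2.INTER_CUBIC)
T=np.hstack([tile(b,100,195,133,133,3),tile(a,340,170,133,133,3)])
cv2.imwrite("pics/c2.png",T);s=read_state();print(s["position"],proj(a,s["position"]),proj(b,s["position"]))
E
```

```text
[0.51640636 0.25205037 0.1723074 ] [404.19305821 236.13836443] [153.57181492 269.46439564]
```

View pics/c2.png

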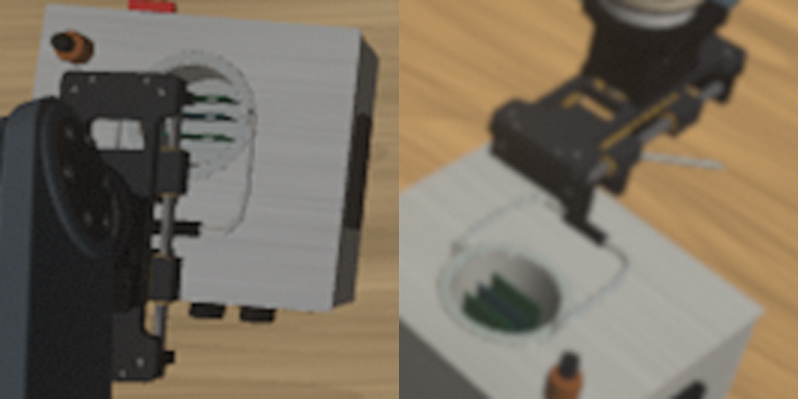

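The picture shows the gripper over the sleeve, its jaws across the bail's top bar. I narrow the jaws to stay clear of the flange and descend gently.

Request:
move_arm:
  linear:
    - [0,-0.1,0.5]
    - [0,-0.1,1.0]
    - [0,-0.1,1.5]
    - [0,-0.1,2]
    - [0,-0.1,2.5]
    - [0,-0.1,3.0]
    - [0,-0.1,3.3]
    - [0,-0.1,3.6]
    - [0,-0.1,3.8]
    - [0,-0.1,3.9]
    - [0,-0.1,3.9]
  angular:
    - [0,0,0]
    - [0,0,0]
    - [0,0,0]
    - [0,0,0]
    - [0,0,0]
    - [0,0,0]
    - [0,0,0]
    - [0,0,0]
    - [0,0,0]
    - [0,0,0]
    - [0,0,0]
  fingers: [0.5,0.5,0.5,0.5,0.5,0.5,0.5,0.5,0.5,0.5,0.5]

```text
time_s: 4.03
position: [0.5155, 0.2522, 0.1331]
tcp_rot: [[0.055, 0.998, 0.003], [0.998, -0.055, 0.003], [0.003, 0.003, -1.0]]
force: [-0.2, -0.0, 0.3]
opening: 0.25
```

Request:
move_arm:
  linear:
    - [0,0,0]
    - [0,0,0]
    - [0,0,0]
    - [0,0,0]
    - [0,0,0]
    - [0,0,0]
  angular:
    - [0,0,0]
    - [0,0,0]
    - [0,0,0]
    - [0,0,0]
    - [0,0,0]
    - [0,0,0]
  fingers: [0.6,0.7,0.8,0.9,1,1]

```text
time_s: 4.53
position: [0.5157, 0.2522, 0.1333]
tcp_rot: [[0.056, 0.998, 0.004], [0.998, -0.056, 0.003], [0.003, 0.004, -1.0]]
force: [0.7, 0.6, 1.0]
opening: 0.126
```

Gripped, opening about 11 mm. Now I swing the bail along its 85 mm arc.

Request:
move_arm:
  linear:
    - [0,0.03,-0.74]
    - [0,0.13,-1.48]
    - [0,0.29,-2.2]
    - [0,0.51,-2.91]
    - [0,0.8,-3.59]
    - [0,1.14,-4.25]
    - [0,1.14,-4.25]
  angular:
    - [0,0,0]
    - [0,0,0]
    - [0,0,0]
    - [0,0,0]
    - [0,0,0]
    - [0,0,0]
    - [0,0,0]
  fingers: [1,1,1,1,1,1,1]

```text
time_s: 5.12
position: [0.5284, 0.2517, 0.1778]
tcp_rot: [[0.056, 0.998, 0.007], [0.998, -0.056, 0.004], [0.004, 0.006, -1.0]]
force: [-1.0, -0.9, 0.1]
opening: 0.126
```

Request:
move_arm:
  linear:
    - [0,0.34,-0.52]
    - [0,0.73,-1.01]
    - [0,1.23,-1.56]
    - [0,1.78,-2.06]
    - [0,2.36,-2.51]
    - [0,2.99,-2.91]
    - [0,3.65,-3.25]
    - [0,4.33,-3.54]
    - [0,5.04,-3.76]
    - [0,5.76,-3.92]
    - [0,6.5,-4.02]
    - [0,6.5,-4.02]
  angular:
    - [0,0,0]
    - [0,0,0]
    - [0,0,0]
    - [0,0,0]
    - [0,0,0]
    - [0,0,0]
    - [0,0,0]
    - [0,0,0]
    - [0,0,0]
    - [0,0,0]
    - [0,0,0]
    - [0,0,0]
  fingers: [1,1,1,1,1,1,1,1,1,1,1,1]

```text
time_s: 6.12
position: [0.595, 0.248, 0.2182]
tcp_rot: [[0.057, 0.998, 0.008], [0.998, -0.057, 0.005], [0.005, 0.008, -1.0]]
force: [1.1, 0.2, -0.5]
opening: 0.123
```

Request:
move_arm:
  linear:
    - [0,0.3,0]
    - [0,0.6,0]
    - [0,0.6,0]
  angular:
    - [0,0,0]
    - [0,0,0]
    - [0,0,0]
  fingers: [1,1,1]

```text
time_s: 6.37
position: [0.6017, 0.2476, 0.2184]
tcp_rot: [[0.057, 0.998, 0.01], [0.998, -0.057, 0.005], [0.005, 0.009, -1.0]]
force: [0.2, -0.9, 0.2]
opening: 0.127
```

```bash
python3 - <<'E'
from h import *
a=cam("scene");b=cam("top")
def tile(c,x,y,w,h,s):return cv2.resize(c["color"][y:y+h,x:x+w,::-1],None,fx=s,fy=s,interpolation=cv2.INTER_CUBIC)
T=np.hstack([tile(b,100,185,133,133,3),tile(a,310,160,133,133,3)])
cv2.imwrite("pics/c3.png",T);s=read_state();print(s["position"],s["force"])
E
```

```text
[0.60121567 0.24762701 0.21836636] [ 0.15899755 -1.34029603 -0.17749696]
```

View pics/c3.png

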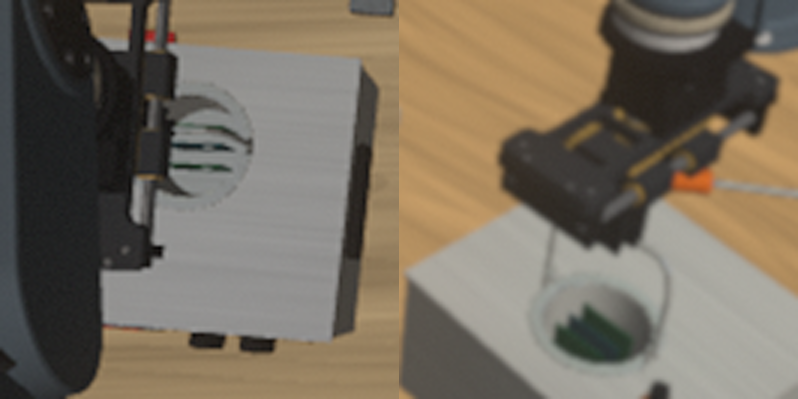

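The bail is upright and held by its sleeve; the basket still sits flat in its hole. Now I lift slowly and watch the side force.

Request:
move_arm:
  linear:
    - [0,0,-0.2]
    - [0,0,-0.4]
    - [0,0,-0.6]
    - [0,0,-0.8]
    - [0,0,-1.0]
    - [0,0,-1.2]
    - [0,0,-1.2]
  angular:
    - [0,0,0]
    - [0,0,0]
    - [0,0,0]
    - [0,0,0]
    - [0,0,0]
    - [0,0,0]
    - [0,0,0]
  fingers: [1,1,1,1,1,1,1]

```text
time_s: 7.05
position: [0.6014, 0.2477, 0.2309]
tcp_rot: [[0.057, 0.998, 0.01], [0.998, -0.057, 0.005], [0.006, 0.01, -1.0]]
force: [0.1, 0.2, -3.4]
opening: 0.129
```

```bash
python3 - <<'E'
from h import *
import pickle
np.set_printoptions(precision=4,suppress=True)
a,b=pickle.load(open("first.pkl","rb"))
s=read_state();print(s["force"],s["position"])
u=np.linspace(0,2*np.pi,72)
# hole/flange: compare edge strength along 98mm circle at candidate centres (ray projected), top view
g=[cv2.magnitude(*[cv2.Sobel(cv2.cvtColor(c["color"],cv2.COLOR_RGB2GRAY).astype(np.float32),cv2.CV_32F,*k) for k in((1,0),(0,1))]) for c in(a,b)]
# flange: contour points on dark shadow -> ellipse of inner opening in top view
for c,box in((b,(140,205,190,262)),(a,(350,245,405,285))):
    x0,y0,x1,y1=box;hsv=cv2.cvtColor(c["color"][y0:y1,x0:x1],cv2.COLOR_RGB2HSV)
    m=((hsv[...,2]<125)|(hsv[...,1]>60)).astype(np.uint8)
    m=cv2.morphologyEx(m,cv2.MORPH_CLOSE,np.ones((5,5)))
    cs=max(cv2.findContours(m,0,2)[0],key=cv2.contourArea);e=cv2.fitEllipse(cv2.convexHull(cs));print(e,onz(c,e[0][0]+x0,e[0][1]+y0,.1325))
E
```

```text
[ 0.114   0.238  -3.4365] [0.6014 0.2477 0.2309]
((24.800222396850586, 32.54816818237305), (45.467979431152344, 53.30847930908203), 152.20425415039062) [0.5884 0.2406 0.1325]
((27.757986068725586, 24.18608856201172), (24.693817138671875, 34.8985481262207), 89.69400787353516) [0.6031 0.254  0.1325]
```

Weight about 3.4 N and no side force. I carry on straight up.

Request:
move_arm:
  linear:
    - [0,0,-0.5]
    - [0,0,-1.1]
    - [0,0,-1.8]
    - [0,0,-2.5]
    - [0,0,-3.2]
    - [0,0,-3.9]
    - [0,0,-4.6]
    - [0,0,-5.3]
    - [0,0,-6]
    - [0,0,-6.6]
    - [0,0,-7]
    - [0,0,-7]
  angular:
    - [0,0,0]
    - [0,0,0]
    - [0,0,0]
    - [0,0,0]
    - [0,0,0]
    - [0,0,0]
    - [0,0,0]
    - [0,0,0]
    - [0,0,0]
    - [0,0,0]
    - [0,0,0]
    - [0,0,0]
  fingers: [1,1,1,1,1,1,1,1,1,1,1,1]

```text
time_s: 8.05
position: [0.6012, 0.2475, 0.3022]
tcp_rot: [[0.057, 0.998, 0.012], [0.998, -0.057, 0.006], [0.006, 0.012, -1.0]]
force: [0.2, -0.5, -3.8]
opening: 0.124
```

Request:
move_arm:
  linear:
    - [-0.34,-0.18,0]
    - [-1.0,-0.55,0]
    - [-2.0,-1.1,0]
    - [-3.4,-1.8,0]
    - [-4.9,-2.6,-0.1]
    - [-6.4,-3.5,-0.1]
    - [-7.9,-4.3,-0.1]
    - [-9.5,-5.1,-0.1]
    - [-11,-5.9,-0.15]
    - [-12.3,-6.6,-0.15]
    - [-13.3,-7.1,-0.2]
    - [-13.8,-7.4,-0.2]
  angular:
    - [0.002,-0.001,-0.01]
    - [0.004,-0.002,-0.03]
    - [0.006,-0.003,-0.05]
    - [0.008,-0.004,-0.075]
    - [0.01,-0.005,-0.1]
    - [0.012,-0.006,-0.125]
    - [0.012,-0.006,-0.15]
    - [0.012,-0.006,-0.175]
    - [0.012,-0.006,-0.2]
    - [0.012,-0.006,-0.225]
    - [0.012,-0.006,-0.245]
    - [0.012,-0.006,-0.258]
  fingers: [1,1,1,1,1,1,1,1,1,1,1,1]

```text
time_s: 9.05
position: [0.5183, 0.1125, 0.3022]
tcp_rot: [[-0.2, 0.98, -0.001], [0.98, 0.2, -0.002], [-0.002, -0.001, -1.0]]
force: [-0.4, -0.4, -2.9]
opening: 0.128
```

Request:
move_arm:
  linear:
    - [-0.3,-0.3,0]
    - [-1.1,-1.1,0]
    - [-2.3,-2.2,0]
    - [-4,-3.7,0]
    - [-5.8,-5.4,0]
    - [-7.6,-7.1,0]
    - [-9.4,-8.8,0]
    - [-11.2,-10.5,0]
    - [-13,-12.2,0]
    - [-14.5,-13.6,0]
    - [-15.7,-14.6,0]
    - [-16.5,-15.4,0]
  angular:
    - [0,0,0]
    - [0,0,0]
    - [0,0,0]
    - [0,0,0]
    - [0,0,0]
    - [0,0,0]
    - [0,0,0]
    - [0,0,0]
    - [0,0,0]
    - [0,0,0]
    - [0,0,0]
    - [0,0,0]
  fingers: [1,1,1,1,1,1,1,1,1,1,1,1]

```text
time_s: 10.05
position: [0.3996, -0.0813, 0.3029]
tcp_rot: [[-0.199, 0.98, -0.001], [0.98, 0.199, -0.003], [-0.003, -0.001, -1.0]]
force: [1.2, -0.1, -3.7]
opening: 0.126
```

Request:
move_arm:
  linear:
    - [-0.3,0,0.1]
    - [-0.9,0.1,0.4]
    - [-1.9,0.1,0.9]
    - [-3.1,0.2,1.5]
    - [-4.4,0.3,2.1]
    - [-5.8,0.4,2.8]
    - [-7.2,0.5,3.5]
    - [-8.5,0.6,4.1]
    - [-9.6,0.7,4.6]
    - [-10.4,0.8,5]
    - [-10.9,0.8,5.2]
    - [-11,0.8,5.3]
  angular:
    - [0,0,0]
    - [0,0,0]
    - [0,0,0]
    - [0,0,0]
    - [0,0,0]
    - [0,0,0]
    - [0,0,0]
    - [0,0,0]
    - [0,0,0]
    - [0,0,0]
    - [0,0,0]
    - [0,0,0]
  fingers: [1,1,1,1,1,1,1,1,1,1,1,1]

```text
time_s: 11.05
position: [0.4296, -0.1886, 0.2497]
tcp_rot: [[-0.199, 0.98, -0.001], [0.98, 0.199, -0.003], [-0.003, -0.002, -1.0]]
force: [-0.4, -0.1, -2.0]
opening: 0.125
```

Request:
move_arm:
  linear:
    - [0,0,0]
    - [0,0,0]
    - [0,0,0]
    - [0,0,0]
    - [0,0,0]
    - [0,0,0]
  angular:
    - [0,0,0]
    - [0,0,0]
    - [0,0,0]
    - [0,0,0]
    - [0,0,0]
    - [0,0,0]
  fingers: [1,1,1,1,1,1]

```text
time_s: 11.55
position: [0.4296, -0.1884, 0.25]
tcp_rot: [[-0.199, 0.98, -0.001], [0.98, 0.199, -0.003], [-0.003, -0.001, -1.0]]
force: [0.4, 0.0, -2.7]
opening: 0.12
```

```bash
python3 - <<'E'
from h import *
a=cam("scene");b=cam("top")
np.set_printoptions(precision=1,suppress=True)
def tile(c,x,y,w,h,s):return cv2.resize(c["color"][y:y+h,x:x+w,::-1],None,fx=s,fy=s,interpolation=cv2.INTER_CUBIC)
T=np.hstack([tile(b,290,195,100,133,4),tile(a,220,85,100,133,4)])
cv2.imwrite("pics/c4.png",T);s=read_state();print(s["position"],s["force"])
for p in((.4869,-.1466,.224),(.4983,-.2024,.2221)):print(proj(a,p),proj(b,p))
p=np.array(s["position"])+[0,0,.0095]
for d in(-.028,0,.028):q=p+d*np.array([-.2,.98,0]);print("bar",proj(a,q),proj(b,q))
E
```

```text
[ 0.4 -0.2  0.2] [-1.   0.3 -2.1]
[285.9 137.3] [345.2 278.2]
[267.9 131. ] [372.4 271.6]
bar [281.7 108.3] [386.7 304.9]
bar [290.5 111.5] [372.4 308.4]
bar [299.4 114.6] [358.  311.9]
```

View pics/c4.png

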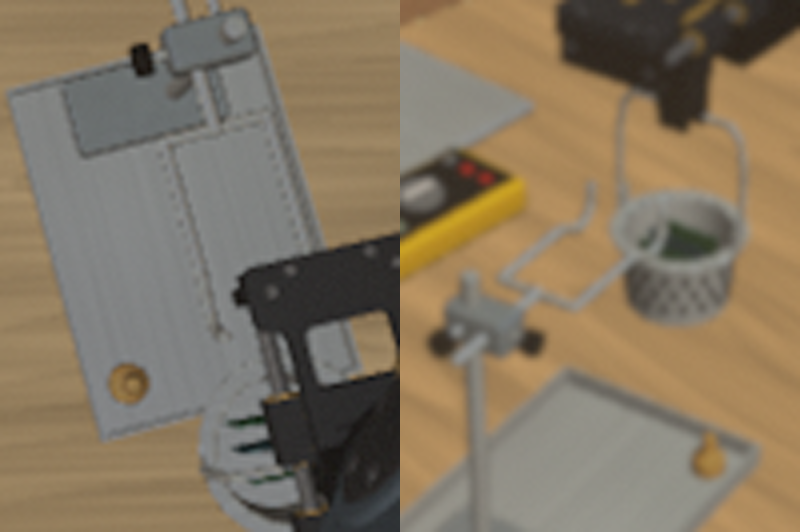

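The basket hangs level in front of the hook: scene tip at (267.8,131.3), as predicted, and lateral offset about 1 mm. I lower a little and advance over the tips.

Request:
move_arm:
  linear:
    - [0,0.1,0.3]
    - [0,0.4,0.8]
    - [0,0.9,1.2]
    - [0,1.6,1.4]
    - [0.05,2.3,1.4]
    - [0.1,3,1.4]
    - [0.1,3.7,1.4]
    - [0.1,4.4,1.4]
    - [0.1,5,1.4]
    - [0.1,5.4,1.4]
    - [0.1,5.6,1.4]
    - [0.1,5.7,1.4]
  angular:
    - [0,0,0]
    - [0,0,0]
    - [0,0,0]
    - [0,0,0]
    - [0,0,0]
    - [0,0,0]
    - [0,0,0]
    - [0,0,0]
    - [0,0,0]
    - [0,0,0]
    - [0,0,0]
    - [0,0,0]
  fingers: [1,1,1,1,1,1,1,1,1,1,1,1]

```text
time_s: 12.65
position: [0.4855, -0.1761, 0.2358]
tcp_rot: [[-0.199, 0.98, -0.001], [0.98, 0.199, -0.003], [-0.003, -0.001, -1.0]]
force: [-0.7, 0.2, -2.5]
opening: 0.126
```

Request:
move_arm:
  linear:
    - [0,0.2,0]
    - [0,0.6,0]
    - [0,1.0,0]
    - [0,1.4,0]
    - [0,1.8,0]
    - [0,2.1,0]
    - [0,2.2,0]
    - [0,2.2,0]
  angular:
    - [0,0,0]
    - [0,0,0]
    - [0,0,0]
    - [0,0,0]
    - [0,0,0]
    - [0,0,0]
    - [0,0,0]
    - [0,0,0]
  fingers: [1,1,1,1,1,1,1,1]

```text
time_s: 13.32
position: [0.5074, -0.1717, 0.2357]
tcp_rot: [[-0.2, 0.98, -0.001], [0.98, 0.2, -0.003], [-0.003, -0.001, -1.0]]
force: [0.2, -0.3, -2.4]
opening: 0.124
```

```bash
python3 - <<'E'
from h import *
a=cam("scene");b=cam("top")
def tile(c,x,y,w,h,s):return cv2.resize(c["color"][y:y+h,x:x+w,::-1],None,fx=s,fy=s,interpolation=cv2.INTER_CUBIC)
T=np.hstack([tile(b,290,195,100,133,4),tile(a,220,85,100,133,4)])
cv2.imwrite("pics/c5.png",T);s=read_state();print(s["position"],s["force"])
E
```

```text
[ 0.50693445 -0.17165157  0.2356314 ] [ 0.03881146  0.46142894 -2.87184363]
```

View pics/c5.png

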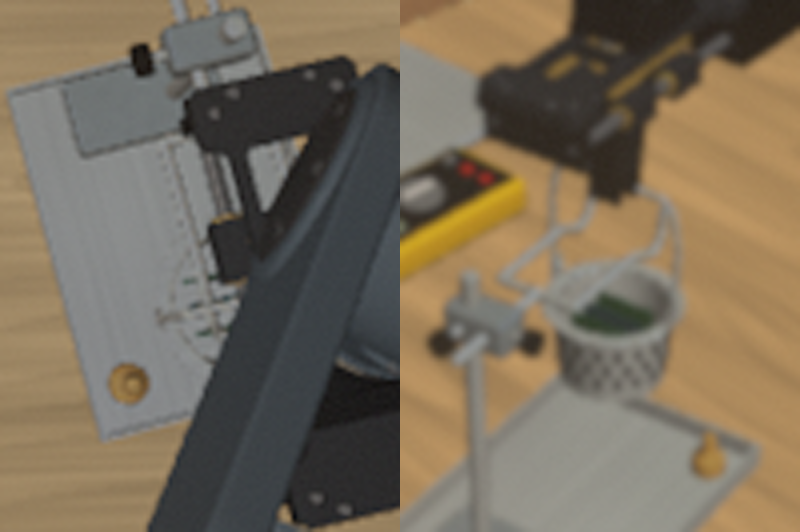

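Both arms are inside the bail and the tips are in front of the bar. I descend, then feel for contact.

Request:
move_arm:
  linear:
    - [0,0,0.2]
    - [0,0,0.6]
    - [0,0,1]
    - [0,0,1.4]
    - [0,0,1.8]
    - [0,0,2.2]
    - [0,0,2.6]
    - [0,0,2.9]
    - [0,0,3.1]
    - [0,0,3.2]
    - [0,0,3.2]
  angular:
    - [0,0,0]
    - [0,0,0]
    - [0,0,0]
    - [0,0,0]
    - [0,0,0]
    - [0,0,0]
    - [0,0,0]
    - [0,0,0]
    - [0,0,0]
    - [0,0,0]
    - [0,0,0]
  fingers: [1,1,1,1,1,1,1,1,1,1,1]

```text
time_s: 14.33
position: [0.5068, -0.1717, 0.2034]
tcp_rot: [[-0.199, 0.98, -0.002], [0.98, 0.199, -0.003], [-0.002, -0.002, -1.0]]
force: [0.5, 0.3, -3.0]
opening: 0.123
```

Request:
move_arm:
  linear:
    - [0,0,0.1]
    - [0,0,0.2]
    - [0,0,0.3]
    - [0,0,0.4]
    - [0,0,0.4]
  angular:
    - [0,0,0]
    - [0,0,0]
    - [0,0,0]
    - [0,0,0]
    - [0,0,0]
  fingers: [1,1,1,1,1]

```text
time_s: 14.75
position: [0.5067, -0.1716, 0.1992]
tcp_rot: [[-0.199, 0.98, -0.002], [0.98, 0.199, -0.003], [-0.002, -0.002, -1.0]]
force: [-0.3, -0.9, -2.8]
opening: 0.129
```

Wire z is now about 0.208, with no contact yet.

Request:
move_arm:
  linear:
    - [0,0,0.1]
    - [0,0,0.2]
    - [0,0,0.3]
    - [0,0,0.3]
    - [0,0,0.3]
  angular:
    - [0,0,0]
    - [0,0,0]
    - [0,0,0]
    - [0,0,0]
    - [0,0,0]
  fingers: [1,1,1,1,1]

```text
time_s: 15.17
position: [0.5066, -0.1716, 0.1962]
tcp_rot: [[-0.199, 0.98, -0.002], [0.98, 0.199, -0.002], [-0.002, -0.003, -1.0]]
force: [0.1, 0.3, -4.2]
opening: 0.123
```

Request:
move_arm:
  linear:
    - [0,0,0.05]
    - [0,0,0.1]
    - [0,0,0.15]
    - [0,0,0.15]
  angular:
    - [0,0,0]
    - [0,0,0]
    - [0,0,0]
    - [0,0,0]
  fingers: [1,1,1,1]

```text
time_s: 15.5
position: [0.5068, -0.1717, 0.1951]
tcp_rot: [[-0.199, 0.98, -0.002], [0.98, 0.199, -0.003], [-0.002, -0.002, -1.0]]
force: [-0.5, -0.4, 0.9]
opening: 0.124
```

Contact: the hooks carry the weight at TCP z 0.195. I feel along the hook, towards the tip, to see whether this is the bend or the slope.

Request:
move_arm:
  linear:
    - [0,-0.05,0]
    - [0,-0.1,0]
    - [0,-0.15,0]
    - [0,-0.15,0]
  angular:
    - [0,0,0]
    - [0,0,0]
    - [0,0,0]
    - [0,0,0]
  fingers: [1,1,1,1]

```text
time_s: 15.83
position: [0.5053, -0.1721, 0.1951]
tcp_rot: [[-0.199, 0.98, -0.001], [0.98, 0.199, -0.003], [-0.003, -0.002, -1.0]]
force: [0.2, 0.7, -2.2]
opening: 0.124
```

```bash
python3 -c "
from h import *
s=read_state();print(s['position'],s['force'],s['moment'])"
```

```text
[ 0.50534211 -0.17208862  0.19506091] [ 0.17915236  0.71348453 -2.23750311] [-0.05933539 -0.15975063  0.02512881]
```

The weight came back on the arm, so that was the slope. I go further forward.

Request:
move_arm:
  linear:
    - [0,-0.05,0]
    - [0,-0.1,0]
    - [0,-0.15,0]
    - [0,-0.2,0]
    - [0,-0.2,0]
  angular:
    - [0,0,0]
    - [0,0,0]
    - [0,0,0]
    - [0,0,0]
    - [0,0,0]
  fingers: [1,1,1,1,1]

```text
time_s: 16.25
position: [0.5038, -0.1726, 0.1953]
tcp_rot: [[-0.199, 0.98, -0.0], [0.98, 0.199, -0.003], [-0.003, -0.001, -1.0]]
force: [1.7, 0.6, -0.8]
opening: 0.128
```

Request:
move_arm:
  linear:
    - [0,0,0.05]
    - [0,0,0.1]
    - [0,0,0.1]
  angular:
    - [0,0,0]
    - [0,0,0]
    - [0,0,0]
  fingers: [1,1,1]

```text
time_s: 16.5
position: [0.504, -0.1727, 0.1949]
tcp_rot: [[-0.199, 0.98, 0.0], [0.98, 0.199, -0.004], [-0.004, -0.0, -1.0]]
force: [0.7, 0.8, 4.0]
opening: 0.127
```

Now I touch the up-turned side (the push is backward), so the valley lies about 1 mm behind this. I centre and settle there.

Request:
move_arm:
  linear:
    - [0,0.05,-0.05]
    - [0,0.1,-0.05]
    - [0,0.13,0]
    - [0,0.13,0.05]
    - [0,0.13,0.05]
    - [0,0.13,0.05]
  angular:
    - [0,0,0]
    - [0,0,0]
    - [0,0,0]
    - [0,0,0]
    - [0,0,0]
    - [0,0,0]
  fingers: [1,1,1,1,1,1]

```text
time_s: 17.0
position: [0.5047, -0.1725, 0.1947]
tcp_rot: [[-0.2, 0.98, -0.001], [0.98, 0.2, -0.004], [-0.004, -0.002, -1.0]]
force: [-2.8, 0.4, 4.5]
opening: 0.127
```

```bash
python3 -c "
from h import *
s=read_state();print(s['position'],s['force'],s['moment'])
a=cam('scene');save(a,'c6.png',(225,85,325,185),6)"
```

```text
[ 0.50466519 -0.17249179  0.19469155] [-2.82259271  0.36122322  4.52647225] [-0.00256179  0.41165332  0.0484581 ]
```

View pics/c6.png

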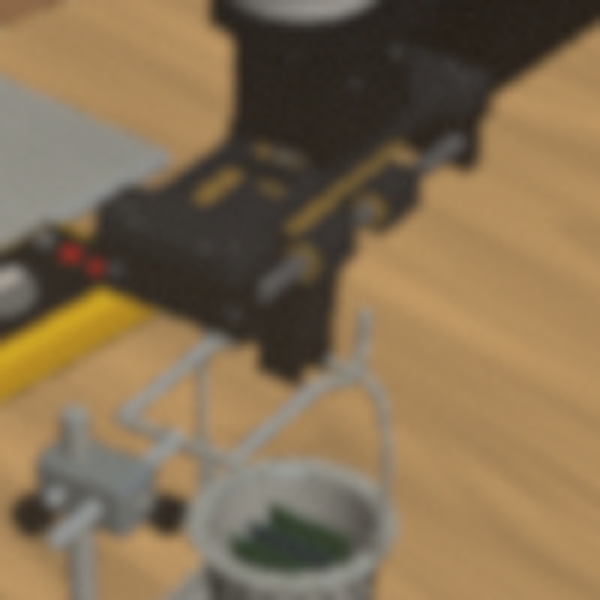

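The forward push here shows the slope side touching, with the up-turn felt 0.7 mm ahead, so the wire is in the bends; the picture shows it at the foot of the up-turned tip (about 360,370). I ease the pressure, then open gently.

Request:
move_arm:
  linear:
    - [0,-0.04,-0.03]
    - [0,-0.04,-0.05]
    - [0,-0.04,-0.05]
    - [0,-0.04,-0.05]
  angular:
    - [0,0,0]
    - [0,0,0]
    - [0,0,0]
    - [0,0,0]
  fingers: [1,1,1,1]

```text
time_s: 17.38
position: [0.5045, -0.1725, 0.195]
tcp_rot: [[-0.2, 0.98, -0.001], [0.98, 0.2, -0.004], [-0.003, -0.001, -1.0]]
force: [0.4, -0.6, 0.1]
opening: 0.129
```

The hooks carry all the weight and the side force is near zero. Opening now.

Request:
move_arm:
  linear:
    - [0,0,0]
    - [0,0,0]
    - [0,0,0]
    - [0,0,0]
    - [0,0,0]
    - [0,0,0]
    - [0,0,0]
    - [0,0,0]
    - [0,0,0]
    - [0,0,0]
  angular:
    - [0,0,0]
    - [0,0,0]
    - [0,0,0]
    - [0,0,0]
    - [0,0,0]
    - [0,0,0]
    - [0,0,0]
    - [0,0,0]
    - [0,0,0]
    - [0,0,0]
  fingers: [0.74,0.7,0.65,0.6,0.55,0.5,0.45,0.4,0.4,0.4]

```text
time_s: 18.22
position: [0.5045, -0.1725, 0.1949]
tcp_rot: [[-0.2, 0.98, -0.001], [0.98, 0.2, -0.004], [-0.003, -0.001, -1.0]]
force: [0.6, 0.1, 0.2]
opening: 0.297
```

Request:
move_arm:
  linear:
    - [0,0,-0.3]
    - [0,0,-0.8]
    - [0,0,-1.5]
    - [0,0,-2.2]
    - [0,0,-3]
    - [0,0,-4]
    - [0,0,-5]
    - [0,0,-6.5]
    - [0,0,-8]
    - [0,0,-10]
    - [0,0,-11]
    - [0,0,-11]
  angular:
    - [0,0,0]
    - [0,0,0]
    - [0,0,0]
    - [0,0,0]
    - [0,0,0]
    - [0,0,0]
    - [0,0,0]
    - [0,0,0]
    - [0,0,0]
    - [0,0,0]
    - [0,0,0]
    - [0,0,0]
  fingers: [0.4,0.4,0.4,0.4,0.4,0.4,0.4,0.4,0.4,0.4,0.4,0.4]

```text
time_s: 19.22
position: [0.5061, -0.173, 0.3082]
tcp_rot: [[-0.2, 0.98, 0.005], [0.98, 0.2, -0.007], [-0.008, 0.004, -1.0]]
force: [0.4, -0.6, 0.5]
opening: 0.303
```

```bash
python3 - <<'E'
from h import *
a=cam("scene");b=cam("top")
def tile(c,x,y,w,h,s):return cv2.resize(c["color"][y:y+h,x:x+w,::-1],None,fx=s,fy=s,interpolation=cv2.INTER_CUBIC)
cv2.imwrite("pics/c7.png",np.hstack([tile(b,290,195,100,133,4),tile(a,220,85,100,133,4)]));s=read_state();print(s["position"],s["force"])
E
```

```text
[ 0.50451143 -0.17207966  0.30517948] [-0.36731681  0.83130662 -0.66885331]
```

View pics/c7.png

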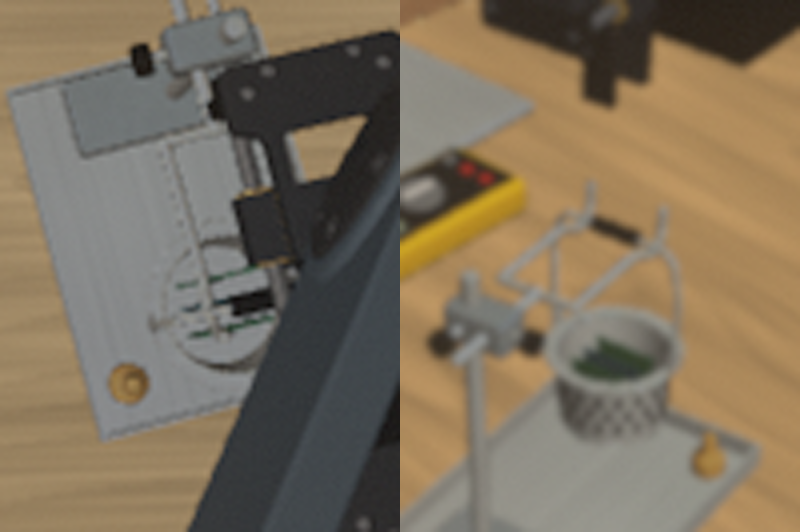

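The basket hangs level from both hooks, the sleeve centred between the arms and the bar at the foot of both tips (scene (575,220) and (655,240)). The gripper is clear above it. I let it settle briefly and hand in.

Request:
move_arm:
  linear:
    - [0,0,-1]
    - [0,0,-2]
    - [0,0,-3]
    - [0,0,-3]
    - [0,0,-3]
    - [0,0,-3]
    - [0,0,-3]
    - [0,0,-3]
  angular:
    - [0,0,0]
    - [0,0,0]
    - [0,0,0]
    - [0,0,0]
    - [0,0,0]
    - [0,0,0]
    - [0,0,0]
    - [0,0,0]
  fingers: [0.4,0.4,0.4,0.4,0.4,0.4,0.4,0.4]

```text
time_s: 19.98
position: [0.5042, -0.1718, 0.3346]
tcp_rot: [[-0.2, 0.98, -0.001], [0.98, 0.2, -0.003], [-0.003, -0.002, -1.0]]
force: [-0.4, -1.3, -0.7]
opening: 0.296
```

```bash
python3 -c "
from h import *
print(hand_in())"
```

```text
the job is handed in; nothing more can be done
None
```

The basket is hanging on the twin hook over the drip tray, and the job is handed in at about 20 s of the 72 s allowed.

- **Lifting out:** I swung the bail upright while the basket sat in its hole, then lifted it straight up by the sleeve. At the two points I read during the lift, the side force was about 0.5 N or less and the weight was about 3.5 N.
- **Hanging:** I brought the bail over the tips and lowered it until it touched. The first contact was on the slope behind the bends, so I felt forward to the up-turned side and settled the wire between the two. The hook forces I read stayed at about 8 N or less, against the 20 N limit. Before opening the jaws, the arm carried only 0.1 N.
- **Last checks:** After release, the picture shows the basket level, with the bail wire at the foot of both tips and the gripper clear above. No checks failed. A rough attempt to refine the hole centre from the images disagreed between the two cameras by about 20 mm, so I did not use it and relied on the side force when lifting.

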